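# Find the warped slide-box lid by rocking it on the granite slab

### The job

One of the three slide-box lids on the granite slab came back warped from the autoclave. Press lightly on the corners of each lid's free edge until you find the one that rocks on the slab, then lift that lid by its handle and set it down flat in the red discard tray without dropping it. Leave the two sound lids lying where they are, and do not disturb the tube rack, the jar or the timer.

Things in the scene. Friction and masses are not known exactly. Their poses are not given: they have to be found in the camera images.
- slab: Grey granite slab, 270 x 430 x 40 mm (x, y, z), standing fixed on the bench; origin under its centre, flat top 40 mm above. Three pale blue lids lie in a row along its y, one at each place_ point. On the warped one the rim stands about 3.5 mm clear of the slab at one of the two corners of its free edge, though untouched it lies level. The rules call them lid_warped and lid_sound_1, _2.
- place_left (a point): Point on the slab's top: the left-hand (+y) lid's underside is centred within 9 mm of it, turned within 0.08 rad of the slab. Slab's axes. Lid: rigid plastic, about 0.11 kg, 130 mm along slab x by 95 mm along slab y, top panel 16 mm above the slab, rim 3 mm thick all round. All three look much alike.
- place_middle (a point): Point on the slab's top: the middle lid's underside is centred within 9 mm of it, turned within 0.08 rad of the slab. Slab's axes. Lid handle: white bridge over the lid's centre, 70 mm along slab x, 14 mm wide, its bar 33 to 46 mm above the slab, standing on two 12 mm feet with 17 mm of air over the panel.
- place_right (a point): Point on the slab's top: the right-hand (-y) lid's underside is centred within 9 mm of it, turned within 0.08 rad of the slab. Slab's axes. A hinge rail stands 10 mm out on each lid's +y long edge; the -y long edge is the free one. A press of under 0.5 N at the raised corner tips the lid 0.045 rad (the corner sinks some 3 mm) onto the slab; let go, it falls back.
- discard_tray: Red open tray, 220 x 160 x 45 mm (x, y, z), walls and floor 4 mm thick, fixed on the bench. Origin under its centre, long side along its x; inner floor 4 mm above the origin.
- tube_rack: Bystander: blue rack of capped tubes, 60 x 150 x 84 mm, loose, beyond the slab. Origin under its centre.
- specimen_jar: Bystander: jar with a yellow cap, 56 mm across, 70 mm tall, loose, right of the slab. Origin under its centre.
- timer: Bystander: white bench timer, 60 x 60 x 18 mm, loose. Origin under its centre.

How it is judged:
On the way:
1. the warped lid, lying on the slab, is rocked by a press of the fingers (tilts more than 0.028 rad for 0.1 s) (angle between lid_warped's own z axis and vertical between 0.028 and 0.08 rad and contact force between the fingers and lid_warped above 0.1 N and contact force between lid_warped and slab above 0.5 N and z of lid_warped in the frame of slab below 0.048 m), for 0.1 s.
At the end, for the whole second after the job is handed in: The lid that rocks lies flat (within 0.09 rad) on the floor of the red tray, let go and at rest; the two sound lids lie flat on the slab within 25 mm of where they began; rack, jar and timer within 20 mm of theirs (z of lid_warped in the frame of discard_tray between 0 and 0.012 m and x of lid_warped in the frame of discard_tray between -0.06 and 0.06 m and y of lid_warped in the frame of discard_tray between -0.05 and 0.05 m and angle between lid_warped's own z axis and vertical below 0.09 rad and linear speed of lid_warped below 0.02 m/s and contact force between the fingers and lid_warped below 0.05 N and distance of each of lid_sound_1, lid_sound_2 from where it was at the start of the episode below 0.025 m and angle between each of lid_sound_1, lid_sound_2's own z axis and vertical below 0.03 rad and distance of each of tube_rack, specimen_jar, timer from where it was at the start of the episode below 0.02 m); the robot touches nothing.
It fails at once if a lid is pressed on the slab with more than 30 N (contact force between any of lid_warped, lid_sound_1, lid_sound_2 and slab above 30 N).
It fails at once if the lid is forced into the tray (more than 25 N on it) (contact force between lid_warped and discard_tray above 25 N).
It fails at once if the lid is dropped into the tray (falls free more than 15 mm above its floor) (z of lid_warped in the frame of discard_tray above 0.019 m and x of lid_warped in the frame of discard_tray between -0.12 and 0.12 m and y of lid_warped in the frame of discard_tray between -0.1 and 0.1 m and contact force between the fingers and lid_warped below 0.02 N and contact force between lid_warped and discard_tray below 0.02 N and linear speed of lid_warped above 0.15 m/s).
It fails at once if a sound lid is carried or pushed away (more than 40 mm) (distance of any of lid_sound_1, lid_sound_2 from where it was at the start of the episode above 0.04 m).
It fails at once if the rack, jar or timer is disturbed (moved over 20 mm or tipped) (distance of any of tube_rack, specimen_jar, timer from where it was at the start of the episode above 0.02 m or angle between any of tube_rack, specimen_jar, timer's own z axis and vertical above 0.3 rad).
It also fails if it takes over 72 s, if anything falls off the work surface, if the arm or the gripper's body presses on something with over 40 N, if the wrist force passes 120 N, or if a joint passes its speed limit or range.

### The arm

A 6-joint arm with a two-finger parallel gripper is mounted at the origin on the work surface. World frame = base frame: x ahead of the robot, y to its left, z up, the work surface at z = 0. Lengths are in m, angles in rad, forces in N, time in s.
With the tool pointing down it reaches from about 0.25 to 0.85 m from the base axis. Payload 12.5 kg.
Tool frame: the origin (TCP) lies midway between the tips of the shut fingers; the grasp point (between the pads) lies 19 mm behind it (ctrl.grip_depth is the distance from the TCP to the grasp point, in m); z points along the fingers, y is the line along which they close (so a half turn about z gives the same grasp; the last joint's range is limited). The gripper opens to 93 mm and grips with 3 to 60 N. Pads are 15 mm wide; open, the fingers measure 128 mm over their backs; the gripper's body (75 mm by 188 mm) begins 65 mm behind the grasp point.
Start: joints at [1.156, 0.351, 1.652, -0, 1.139, -0.085], TCP at [0.178, 0.52, 0.219] pointing down, gripper open.
Joint ranges: [-2.75, 2.75], [-0.79, 2.1], [0.01, 2.65], [-1.57, 4.71], [0.07, 3.14], [-2.87, 2.87]. Speed limits (rad/s): [2.22, 2.22, 2.79, 3.14, 3.14, 3.14].

### API

Orientations are given as [roll, pitch, yaw] about the fixed x, y, z axes, in that order (R = Rz(yaw) Ry(pitch) Rx(roll)).
In Python, from rig import telemetry, optics, ctrl gives the robot as it stands.
- The arm moves only by the shell command python3 -m pendant 'ROWS'. ROWS is JSON, a list of rows, each an object with "travel": the shift along the tool's x, y, z in mm, a list of three; "twist": the turn, a rotation vector about the tool's x, y, z in degrees, a list of three; "fingers": the closure, from 0 (fully open) to 1 (shut). In form: [{"travel": [x, y, z], "twist": [rx, ry, rz], "fingers": fingers}, ...]. A call has 1 to 12 rows; each row is the pose to reach, as a shift and turn from the pose commanded when the call began, along the tool's axes at that moment; what a row does not reach only later rows make up. A row lasts 1/10 s, in which the tool goes at most 50 mm and 8.59 degrees, less where a joint would pass 70% of its speed; a pose out of reach is approached as far as the arm can. A call with a gripper value outside its range is refused whole. The fingers move at their own pace and stop on an object; the grip force is fixed at half the most. Time passes only in rows, so rows that repeat a pose let the fingers close. It gives the time, the measured TCP pose, the force, the opening and the grip force at its end, in the units of the state.
- telemetry.observe(): the state, without advancing time (a new reading comes with each control period).
- optics.grab_frame(name): name is "scene" or "side" or "wrist"; returns the picture (384x512x3 uint8, blue, green, red); there is no depth.
- optics.camera_info(name): a dict with "intrinsics" (3x3 intrinsics, pixels), "D" ([k1, k2, p1, p2, k3] as OpenCV has them; the pictures are not rectified), "eye" and "attitude" of the camera in the world; the wrist camera has in their place "T_tool_cam" (4x4, takes a point from camera to tool coordinates, whose origin is the TCP and whose axes are the flange's). Camera axes: x right, y down, z forward; pixel columns grow to the right and rows downward; lengths in m; the calibration is good to about 2 mm. A picture is of the moment at which its call begins: read the wrist's pose just before it. camera_info takes no time and is no camera call.
- ctrl.sign_off(): hands the job in; it is judged then, once.
The state is a dict: "t": time; "joints": joint angles; "qvel": joint speeds; "effort": joint torques, N m; "tcp_pos": TCP position; "tool_rot": TCP orientation; "force": force on the tool from outside, world axes, zero at the start; "wrist_torque": the same for the moment, N m; "grip_width": finger opening in m; "grip_force": force on a finger pad.
Only numpy, scipy, OpenCV 4.12 (cv2) and the standard library are available. Lean on these libraries where they do the work, as an engineer would, in place of code of your own. Each camera call takes 0.05 s, during which the arm holds its last target. There are 200 camera calls.

## Working session

There is one attempt and no reset: what is moved stays moved. The work goes in short steps, Python scripts to look and compute and a shell command to move; the robot and the scene stay as the last step left them, time stands still between calls to the robot, and variables do not carry over. Pictures are saved under pics/ and viewed, at most 10 in all, crops included, and the job is handed in when it is done.

```bash
mkdir -p pics; ls; python3 - <<'E'
from rig import telemetry, optics, ctrl
import cv2,numpy as np
s=telemetry.observe(); print({k:np.round(v,4) for k,v in s.items()}, ctrl.grip_depth)
for n in ["scene","side","wrist"]:
    cv2.imwrite(f"pics/{n}0.png",optics.grab_frame(n)); print(n,optics.camera_info(n))
a=[cv2.imread(f"pics/{n}0.png") for n in ["scene","side"]]
E
```

```text
pics
{'t': np.float64(0.0), 'joints': array([ 1.1564,  0.3513,  1.6525, -0.    ,  1.1391, -0.0846]), 'qvel': array([-0.0003, -0.0015, -0.0003,  0.0015,  0.002 , -0.0002]), 'effort': array([ 1.00000e-04, -4.97333e+01, -2.85246e+01,  6.99000e-02,
        2.59000e-02, -1.00000e-04]), 'tcp_pos': array([0.1779, 0.52  , 0.2181]), 'tool_rot': array([-3.1404e+00, -1.0000e-04,  2.8118e+00]), 'force': array([-0.1761,  0.391 ,  0.7638]), 'wrist_torque': array([-0.0364, -0.0185, -0.0155]), 'grip_force': np.float64(0.0), 'grip_width': np.float64(0.0929)} 0.0188
scene {'intrinsics': array([[359.17256565,   0.        , 255.62149632],
       [  0.        , 359.17256565, 186.12617715],
       [  0.        ,   0.        ,   1.        ]]), 'D': array([-0.05805068,  0.        ,  0.        ,  0.        ,  0.        ]), 'eye': array([ 1.7028209 , -0.14055944,  0.73466509]), 'attitude': array([-2.12975464,  0.0197816 ,  1.4789116 ])}
side {'intrinsics': array([[464.18104223,   0.        , 260.00756913],
       [  0.        , 464.18104223, 192.16433675],
       [  0.        ,   0.        ,   1.        ]]), 'D': array([-0.08145135,  0.        ,  0.        ,  0.        ,  0.        ]), 'eye': array([ 0.52980867, -1.08344731,  1.02804164]), 'attitude': array([-2.31631046,  0.02212901, -0.11162319])}
wrist {'intrinsics': array([[312.83258712,   0.        , 256.28722431],
       [  0.        , 312.83258712, 186.3318085 ],
       [  0.        ,   0.        ,   1.        ]]), 'D': array([0.02594285, 0.        , 0.        , 0.        , 0.        ]), 'T_tool_cam': array([[ 2.18216699e-04, -9.56681511e-01, -2.91136461e-01,
         8.13082190e-02],
       [ 9.99999963e-01,  1.61417046e-04,  2.19113701e-04,
         2.25710056e-04],
       [-1.62627639e-04, -2.91136498e-01,  9.56681511e-01,
        -1.65764059e-01],
       [ 0.00000000e+00,  0.00000000e+00,  0.00000000e+00,
         1.00000000e+00]])}
```

View pics/scene0.png

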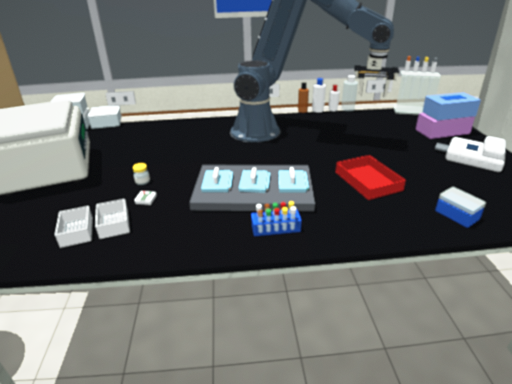

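View pics/side0.png

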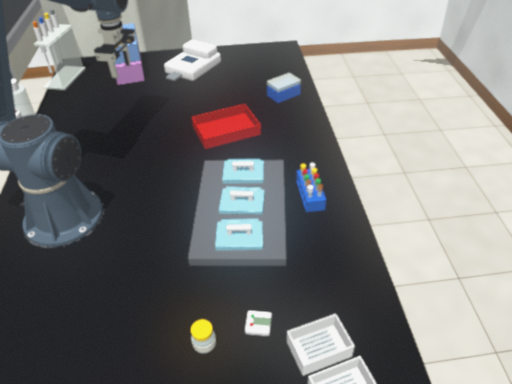

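The scene view shows the slab around (255,187) with three cyan lids at x≈217, 255 and 293, and the red tray at (370,177). The side view shows lids at (243,170), (242,200) and (240,235), and the tray at (226,126). I'll locate them by colour.

```bash
cat > h.py <<'E'
from rig import telemetry, optics, ctrl
import cv2,numpy as np
from scipy.spatial.transform import Rotation as R
def cam(n,s=None):
    c=optics.camera_info(n)
    if n=="wrist":
        T=c["T_tool_cam"]; Rt=R.from_euler('xyz',s["tool_rot"]).as_matrix()
        return c["intrinsics"],c["D"],Rt@T[:3,:3],Rt@T[:3,3]+s["tcp_pos"]
    return c["intrinsics"],c["D"],R.from_euler('xyz',c["attitude"]).as_matrix(),np.array(c["eye"])
def cast(C,px,z):
    K,D,Rm,e=C
    p=cv2.undistortPoints(np.array(px,float).reshape(-1,1,2),K,D)[:,0]
    d=np.c_[p,np.ones(len(p))]@Rm.T
    return e+d*((z-e[2])/d[:,2])[:,None]
def proj(C,P):
    K,D,Rm,e=C
    return cv2.projectPoints(np.array(P,float).reshape(-1,1,3),cv2.Rodrigues(Rm.T)[0],-Rm.T@e,K,D)[0][:,0]
def blobs(im,lo,hi,amin):
    m=cv2.inRange(cv2.cvtColor(im,cv2.COLOR_BGR2HSV),lo,hi)
    m=cv2.morphologyEx(m,cv2.MORPH_CLOSE,np.ones((5,5)))
    c,_=cv2.findContours(m,cv2.RETR_EXTERNAL,cv2.CHAIN_APPROX_NONE)
    return [k for k in c if cv2.contourArea(k)>amin]
def rect(P):
    (c,(w,h),a)=cv2.minAreaRect((P[:,:2]*1000).astype(np.float32))
    return np.round(c,1),np.round((w,h),1),round(a,1)
E
python3 - <<'E'
from h import *
for n in ["scene","side"]:
    im=cv2.imread(f"pics/{n}0.png"); C=cam(n)
    print(n)
    for k in blobs(im,(80,50,150),(100,160,255),100):
        print(" lid",k.reshape(-1,2).mean(0).round(),rect(cast(C,k,.056)))
    for k in blobs(im,(0,150,80),(6,255,255),300)+blobs(im,(174,150,80),(180,255,255),300):
        print(" red",k.reshape(-1,2).mean(0).round(),rect(cast(C,k,.045)))
    g=cv2.cvtColor(im,cv2.COLOR_BGR2HSV)
    for k in blobs(im,(0,0,60),(180,60,115),2000):
        print(" grey",k.reshape(-1,2).mean(0).round(),rect(cast(C,k,.04)))
im=cv2.imread("pics/side0.png");C=cam("side")
print(cast(C,[[312,188]],.04),cast(C,[[203,330]],.07),cast(C,[[258,323]],.018))
E
```

```text
scene
 lid [290. 180.] (array([595.1,  84.8]), array([110.8, 162.6]), 82.8)
 lid [252. 181.] (array([578. , -55.2]), array([111.1, 160.9]), 79.2)
 lid [214. 181.] (array([ 560.1, -192.5]), array([112.8, 164.1]), 83.0)
 red [370. 176.] (array([573.3, 380.4]), array([278.2, 214.2]), 16.4)
 grey [295.  49.] (array([-4475. ,   442.4]), array([10931.7,  8623.7]), 74.8)
 grey [50. 41.] (array([-7894. , -4086.5]), array([14975.8,  2277.4]), 27.5)
side
 lid [240. 207.] (array([566.1, -60.7]), array([397.1, 136.9]), 82.7)
 red [226. 125.] (array([541.7, 369.5]), array([233.4, 213.8]), 16.4)
 red [236. 128.] (array([543.1, 367.1]), array([235.5, 220.9]), 16.4)
 grey [270. 201.] (array([546.9, 209.7]), array([ 763.5, 1706.1]), 0.0)
 grey [58. 94.] (array([-118.6, 1006.3]), array([ 738.3, 2337.4]), 17.4)
[[ 0.79240532 -0.02017836  0.04      ]] [[ 0.44034845 -0.50113121  0.07      ]] [[ 0.5714852  -0.46640339  0.018     ]]
```

```bash
cat >> h.py <<'E'
def go(p,yaw):
    s=telemetry.observe(); A=R.from_euler('xyz',s["tool_rot"]); B=R.from_euler('xyz',[np.pi,0,yaw])
    print("t",s["t"],"pos",np.round(s["tcp_pos"],4),"F",np.round(s["force"],2),"travel",np.round(A.inv().apply(np.array(p)-s["tcp_pos"])*1000,1),"twist",np.round(np.degrees((A.inv()*B).as_rotvec()),1))
E
python3 -c "
from h import *
go([.53,.37,.26],np.pi-.126)"
```

```text
t 0.15 pos [0.178  0.5201 0.2182] F [-0.72 -0.55  0.31] travel [-381.7  -28.1  -41.8] twist [ -0.   -0.  -11.7]
```

```bash
python3 -m pendant '[{"travel":[-190,-14,-42],"twist":[0,0,-6],"fingers":0},{"travel":[-382,-28,-42],"twist":[0,0,-11.7],"fingers":0},{"travel":[-382,-28,-42],"twist":[0,0,-11.7],"fingers":0},{"travel":[-382,-28,-42],"twist":[0,0,-11.7],"fingers":1},{"travel":[-382,-28,-42],"twist":[0,0,-11.7],"fingers":1},{"travel":[-382,-28,-42],"twist":[0,0,-11.7],"fingers":1},{"travel":[-382,-28,-42],"twist":[0,0,-11.7],"fingers":1},{"travel":[-382,-28,-42],"twist":[0,0,-11.7],"fingers":1},{"travel":[-382,-28,-42],"twist":[0,0,-11.7],"fingers":1},{"travel":[-382,-28,-42],"twist":[0,0,-11.7],"fingers":1},{"travel":[-382,-28,-42],"twist":[0,0,-11.7],"fingers":1}]'
python3 - <<'E'
from h import *
s=telemetry.observe(); im=optics.grab_frame("wrist"); cv2.imwrite("pics/tray.png",im); C=cam("wrist",s)
m=cv2.inRange(cv2.cvtColor(im,cv2.COLOR_BGR2HSV),(0,150,60),(6,255,255))|cv2.inRange(cv2.cvtColor(im,cv2.COLOR_BGR2HSV),(174,150,60),(180,255,255))
k=max(cv2.findContours(m,cv2.RETR_EXTERNAL,cv2.CHAIN_APPROX_NONE)[0],key=cv2.contourArea)
print(cv2.boundingRect(k),rect(cast(C,k,.045)))
go([.54,-.06,.26],np.pi-.126)
E
```

```text
t: 1.25
tcp_pos: [0.5295, 0.3706, 0.2604]
tool_rot: [-3.141, -0.001, 3.017]
force: [-1.1, -0.8, 0.4]
grip_width: 0.0339
grip_force: 0.0
(181, 54, 186, 208) (array([543.4, 396.4]), array([220.4, 160.5]), 16.4)
t 1.3 pos [0.5294 0.3708 0.2605] F [-0.3   0.16  0.49] travel [ -64.  -426.1    0.6] twist [-0.  -0.   0.1]
```

```bash
python3 -m pendant '[{"travel":[-64,-426,0],"twist":[0,0,0],"fingers":1},{"travel":[-64,-426,0],"twist":[0,0,0],"fingers":1},{"travel":[-64,-426,0],"twist":[0,0,0],"fingers":1},{"travel":[-64,-426,0],"twist":[0,0,0],"fingers":1},{"travel":[-64,-426,0],"twist":[0,0,0],"fingers":1},{"travel":[-64,-426,0],"twist":[0,0,0],"fingers":1},{"travel":[-64,-426,0],"twist":[0,0,0],"fingers":1},{"travel":[-64,-426,0],"twist":[0,0,0],"fingers":1},{"travel":[-64,-426,0],"twist":[0,0,0],"fingers":1},{"travel":[-64,-426,0],"twist":[0,0,0],"fingers":1},{"travel":[-64,-426,0],"twist":[0,0,0],"fingers":1},{"travel":[-64,-426,0],"twist":[0,0,0],"fingers":1}]'
python3 - <<'E'
from h import *
s=telemetry.observe(); im=optics.grab_frame("wrist"); cv2.imwrite("pics/lids.png",im); C=cam("wrist",s)
m=cv2.inRange(cv2.cvtColor(im,cv2.COLOR_BGR2HSV),(80,50,150),(100,160,255))
for k in cv2.findContours(m,cv2.RETR_EXTERNAL,cv2.CHAIN_APPROX_NONE)[0]:
    if cv2.contourArea(k)>300: print(cv2.boundingRect(k),rect(cast(C,k,.056)))
E
```

```text
t: 2.5
tcp_pos: [0.5404, -0.0591, 0.2607]
tool_rot: [3.141, 0.0, 3.018]
force: [0.5, -0.8, 0.2]
grip_width: 0.0005
grip_force: 0.0
(410, 139, 19, 84) (array([591. , 134.9]), array([  7.4, 105.6]), 82.9)
(332, 130, 90, 101) (array([584.8,  82. ]), array([ 95.2, 127.8]), 82.7)
(221, 128, 91, 106) (array([569.2, -52. ]), array([104.7, 130.9]), 79.6)
(102, 127, 97, 104) (array([ 549.4, -188.6]), array([104.8, 130.8]), 83.9)
```

View pics/lids.png

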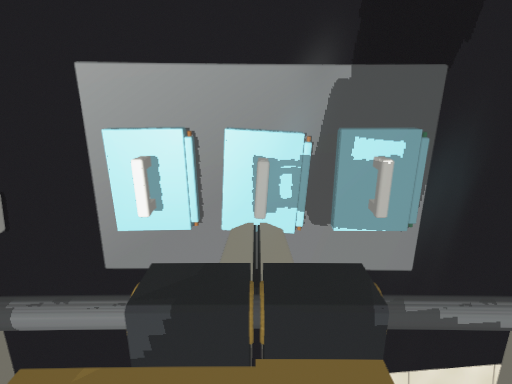

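The lids are cyan at about (150,180), (262,182) and (378,180). Their rails are on the right (+y) side, and the handles run vertically in the image. Now the press points.

```bash
cat > lids.py <<'E'
from h import *
L={"L":((.5848,.082),-7.3),"M":((.5685,-.057),-10.4),"R":((.5488,-.1936),-6.1)}
def pt(n,x,y):
    c,a=L[n]; a=np.radians(a); return np.array(c)+[x*np.cos(a)-y*np.sin(a),x*np.sin(a)+y*np.cos(a)]
E
python3 - <<'E'
from lids import *
for n in "MLR":
    for x in (-.056,.056): print(n,x); go([*pt(n,x,-.040),.064],np.pi-.126)
E
```

```text
M -0.056
t 2.55 pos [ 0.5405 -0.059   0.2607] F [-0.21  0.75 -0.38] travel [ 30.7 -31.3 196.7] twist [0.  0.  0.1]
M 0.056
t 2.55 pos [ 0.5405 -0.059   0.2607] F [-0.21  0.75 -0.38] travel [-81.1 -37.8 196.7] twist [0.  0.  0.1]
L -0.056
t 2.55 pos [ 0.5405 -0.059   0.2607] F [-0.21  0.75 -0.38] travel [ 29.6 105.6 196.7] twist [0.  0.  0.1]
L 0.056
t 2.55 pos [ 0.5405 -0.059   0.2607] F [-0.21  0.75 -0.38] travel [-82.4 105.2 196.7] twist [0.  0.  0.1]
R -0.056
t 2.55 pos [ 0.5405 -0.059   0.2607] F [-0.21  0.75 -0.38] travel [  30.4 -173.5  196.7] twist [0.  0.  0.1]
R 0.056
t 2.55 pos [ 0.5405 -0.059   0.2607] F [-0.21  0.75 -0.38] travel [ -81.5 -171.6  196.7] twist [0.  0.  0.1]
```

```bash
python3 -m pendant '[{"travel":[31,-31,50],"twist":[0,0,0],"fingers":1},{"travel":[31,-31,100],"twist":[0,0,0],"fingers":1},{"travel":[31,-31,150],"twist":[0,0,0],"fingers":1},{"travel":[31,-31,190],"twist":[0,0,0],"fingers":1},{"travel":[31,-31,199],"twist":[0,0,0],"fingers":1},{"travel":[31,-31,202],"twist":[0,0,0],"fingers":1},{"travel":[31,-31,202],"twist":[0,0,0],"fingers":1},{"travel":[31,-31,202],"twist":[0,0,0],"fingers":1}]'
python3 -m pendant '[{"travel":[0,0,1],"twist":[0,0,0],"fingers":1},{"travel":[0,0,2],"twist":[0,0,0],"fingers":1},{"travel":[0,0,2.5],"twist":[0,0,0],"fingers":1},{"travel":[0,0,2.5],"twist":[0,0,0],"fingers":1}]'
python3 -m pendant '[{"travel":[0,0,0.5],"twist":[0,0,0],"fingers":1},{"travel":[0,0,1],"twist":[0,0,0],"fingers":1},{"travel":[0,0,1],"twist":[0,0,0],"fingers":1}]'
```

```text
t: 3.35
tcp_pos: [0.5073, -0.0875, 0.0607]
tool_rot: [-3.141, 0.003, 3.016]
force: [0.6, 0.0, 0.2]
grip_width: 0.0003
grip_force: 0.0
t: 3.75
tcp_pos: [0.506, -0.0874, 0.0563]
tool_rot: [-3.142, 0.0, 3.016]
force: [0.0, -1.1, 1.1]
grip_width: 0.0006
grip_force: 0.5
t: 4.05
tcp_pos: [0.5062, -0.0876, 0.056]
tool_rot: [-3.141, 0.001, 3.016]
force: [-4.2, 0.0, 13.0]
grip_width: 0.0001
grip_force: 6.6
```

That corner is solid: 13 N for 1 mm past contact. On to the far corner of the middle lid.

```bash
python3 -m pendant '[{"travel":[0,0,-10],"twist":[0,0,0],"fingers":1},{"travel":[-50,-3,-10],"twist":[0,0,0],"fingers":1},{"travel":[-100,-6,-10],"twist":[0,0,0],"fingers":1},{"travel":[-112,-7,-10],"twist":[0,0,0],"fingers":1},{"travel":[-112,-7,-4],"twist":[0,0,0],"fingers":1},{"travel":[-112,-7,-2],"twist":[0,0,0],"fingers":1},{"travel":[-112,-7,-1],"twist":[0,0,0],"fingers":1},{"travel":[-112,-7,-0.5],"twist":[0,0,0],"fingers":1},{"travel":[-112,-7,0],"twist":[0,0,0],"fingers":1},{"travel":[-112,-7,0],"twist":[0,0,0],"fingers":1}]'
```

```text
t: 5.05
tcp_pos: [0.616, -0.1083, 0.0553]
tool_rot: [-3.142, 0.0, 3.016]
force: [-0.5, -0.3, -0.6]
grip_width: 0.0003
grip_force: 0.1
```

```bash
python3 -m pendant '[{"travel":[0,0,0.5],"twist":[0,0,0],"fingers":1},{"travel":[0,0,1],"twist":[0,0,0],"fingers":1},{"travel":[0,0,1],"twist":[0,0,0],"fingers":1}]'
python3 -m pendant '[{"travel":[0,0,0],"twist":[0,0,0],"fingers":1}]'
```

```text
t: 5.35
tcp_pos: [0.6162, -0.1084, 0.0541]
tool_rot: [-3.142, 0.0, 3.016]
force: [0.6, -0.6, 0.6]
grip_width: 0.0006
grip_force: 0.1
t: 5.45
tcp_pos: [0.6162, -0.1084, 0.0541]
tool_rot: [-3.142, 0.0, 3.016]
force: [0.3, 1.1, 0.0]
grip_width: 0.0008
grip_force: 0.1
```

```bash
python3 -m pendant '[{"travel":[0,0,0.5],"twist":[0,0,0],"fingers":1},{"travel":[0,0,0.8],"twist":[0,0,0],"fingers":1},{"travel":[0,0,0.8],"twist":[0,0,0],"fingers":1}]'
python3 -m pendant '[{"travel":[0,0,0.5],"twist":[0,0,0],"fingers":1},{"travel":[0,0,0.8],"twist":[0,0,0],"fingers":1},{"travel":[0,0,0.8],"twist":[0,0,0],"fingers":1}]'
python3 - <<'E'
from h import *
im=optics.grab_frame("wrist"); cv2.imwrite("pics/press.png",im)
E
```

```text
t: 5.75
tcp_pos: [0.6162, -0.1084, 0.0535]
tool_rot: [-3.142, 0.0, 3.016]
force: [0.0, -0.1, 1.8]
grip_width: 0.0004
grip_force: 1.0
t: 6.05
tcp_pos: [0.6163, -0.1084, 0.0533]
tool_rot: [-3.141, 0.0, 3.016]
force: [-2.2, -0.6, 8.6]
grip_width: 0.0006
grip_force: 4.4
```

View pics/press.png

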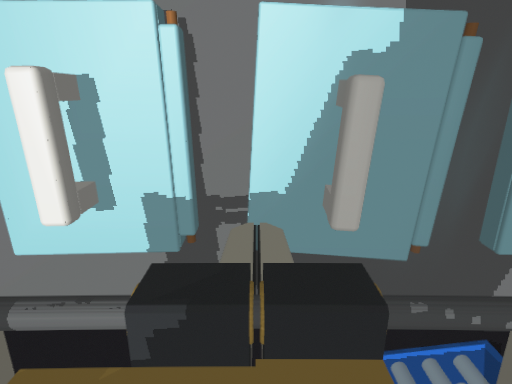

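The finger at (256,228) sits on the middle lid's free +x corner. It gave about 2.6 mm at ~0.5 N and then met hard stop, so the middle lid is the warped one. I'll back off and look at its handle.

```bash
python3 -m pendant '[{"travel":[0,0,-4],"twist":[0,0,0],"fingers":1},{"travel":[0,0,-40],"twist":[0,0,0],"fingers":1},{"travel":[22,49,-90],"twist":[0,0,3.2],"fingers":0.35},{"travel":[22,49,-97],"twist":[0,0,3.2],"fingers":0.35},{"travel":[22,49,-97],"twist":[0,0,3.2],"fingers":0.35},{"travel":[22,49,-97],"twist":[0,0,3.2],"fingers":0.35},{"travel":[22,49,-97],"twist":[0,0,3.2],"fingers":0.35},{"travel":[22,49,-97],"twist":[0,0,3.2],"fingers":0.35}]'
python3 - <<'E'
from h import *
s=telemetry.observe(); im=optics.grab_frame("wrist"); cv2.imwrite("pics/handle.png",im); C=cam("wrist",s)
hsv=cv2.cvtColor(im,cv2.COLOR_BGR2HSV)
m=cv2.inRange(hsv,(0,0,120),(180,40,255))
for k in cv2.findContours(m,cv2.RETR_EXTERNAL,cv2.CHAIN_APPROX_NONE)[0]:
    if cv2.contourArea(k)>400: print(cv2.boundingRect(k),rect(cast(C,k,.086)))
E
```

```text
t: 6.9
tcp_pos: [0.6001, -0.0576, 0.1482]
tool_rot: [-3.142, -0.002, 2.959]
force: [-0.2, 0.6, -0.2]
grip_width: 0.044
grip_force: 0.0
(44, 121, 45, 92) (array([ 549.4, -189.7]), array([23.9, 69.3]), 79.4)
(240, 113, 20, 92) (array([567.7, -56.3]), array([13.8, 68.7]), 79.7)
(412, 99, 44, 95) (array([583.1,  76. ]), array([26. , 69.5]), 82.9)
(282, 34, 55, 46) (array([504.4,  -1.7]), array([35.4, 26.9]), 68.9)
(0, 0, 246, 192) (array([ 511.4, -137. ]), array([176.2, 126.7]), 80.4)
```

View pics/handle.png

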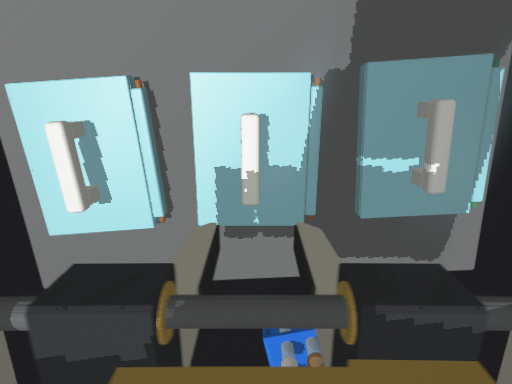

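The middle lid's handle is at (250,159) between the finger lines, which puts it at (567.7,-56.3) mm, yaw -10.3°.

```bash
python3 -c "
from h import *
go([.5677,-.0563,.0605],np.pi-np.radians(10.3))"
```

```text
t 6.95 pos [ 0.6001 -0.0576  0.1483] F [0.8  0.15 0.14] travel [31.9 -4.6 87.9] twist [-0.  -0.1 -0.1]
```

```bash
python3 -m pendant '[{"travel":[32,-4.5,0],"twist":[0,0,0],"fingers":0.4},{"travel":[32,-4.5,30],"twist":[0,0,0],"fingers":0.4},{"travel":[32,-4.5,60],"twist":[0,0,0],"fingers":0.4},{"travel":[32,-4.5,80],"twist":[0,0,0],"fingers":0.4},{"travel":[32,-4.5,88],"twist":[0,0,0],"fingers":0.4},{"travel":[32,-4.5,88],"twist":[0,0,0],"fingers":0.4},{"travel":[32,-4.5,88],"twist":[0,0,0],"fingers":1},{"travel":[32,-4.5,88],"twist":[0,0,0],"fingers":1},{"travel":[32,-4.5,88],"twist":[0,0,0],"fingers":1},{"travel":[32,-4.5,88],"twist":[0,0,0],"fingers":1},{"travel":[32,-4.5,88],"twist":[0,0,0],"fingers":1},{"travel":[32,-4.5,88],"twist":[0,0,0],"fingers":1}]'
```

```text
t: 8.15
tcp_pos: [0.5683, -0.0557, 0.0617]
tool_rot: [-3.142, 0.0, 2.96]
force: [0.2, -0.5, 1.6]
grip_width: 0.0136
grip_force: 30.0
```

```bash
python3 -m pendant '[{"travel":[0,0,-5],"twist":[0,0,0],"fingers":1},{"travel":[0,0,-15],"twist":[0,0,0],"fingers":1},{"travel":[0,0,-35],"twist":[0,0,0],"fingers":1},{"travel":[0,0,-60],"twist":[0,0,0],"fingers":1},{"travel":[0,0,-85],"twist":[0,0,0],"fingers":1},{"travel":[0,0,-95],"twist":[0,0,0],"fingers":1},{"travel":[0,0,-95],"twist":[0,0,0],"fingers":1}]'
python3 -c "
from h import *
cv2.imwrite('pics/lift.png',optics.grab_frame('side')[60:320,120:400])
go([.5434,.3964,.15],np.radians(180+16.4))"
```

```text
t: 8.85
tcp_pos: [0.5688, -0.0557, 0.158]
tool_rot: [3.142, 0.003, 2.96]
force: [0.7, 0.8, -1.7]
grip_width: 0.0138
grip_force: 30.0
t 8.9 pos [ 0.5682 -0.0557  0.1566] F [ 0.21 -0.28 -1.34] travel [105.9 440.2   6.5] twist [ -0.    0.  -26.8]
```

View pics/lift.png

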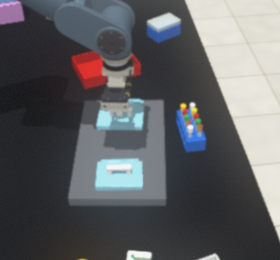

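The lid hangs level from the gripper at crop (120,112), with weight showing as -1.3 N. Carrying it to the tray.

```bash
python3 -m pendant '[{"travel":[9,35,0],"twist":[0,0,-2],"fingers":1},{"travel":[18,75,0],"twist":[0,0,-4.5],"fingers":1},{"travel":[28,115,0],"twist":[0,0,-7],"fingers":1},{"travel":[38,155,0],"twist":[0,0,-9.5],"fingers":1},{"travel":[48,195,0],"twist":[0,0,-12],"fingers":1},{"travel":[57,235,0],"twist":[0,0,-14.5],"fingers":1},{"travel":[67,275,0],"twist":[0,0,-17],"fingers":1},{"travel":[77,315,0],"twist":[0,0,-19.5],"fingers":1},{"travel":[86,355,0],"twist":[0,0,-22],"fingers":1},{"travel":[96,395,0],"twist":[0,0,-24.5],"fingers":1},{"travel":[103,425,0],"twist":[0,0,-26],"fingers":1},{"travel":[106,440,0],"twist":[0,0,-26.8],"fingers":1}]'
python3 -m pendant '[{"travel":[0,0,0],"twist":[0,0,0],"fingers":1},{"travel":[0,0,0],"twist":[0,0,0],"fingers":1}]'
python3 -c "
from h import *
cv2.imwrite('pics/over.png',optics.grab_frame('wrist'))
go([.5434,.3964,.030],np.radians(180+16.4))"
```

```text
t: 10.1
tcp_pos: [0.5421, 0.3982, 0.1546]
tool_rot: [-3.141, -0.002, -2.853]
force: [0.5, 0.4, -1.0]
grip_width: 0.0135
grip_force: 30.0
t: 10.3
tcp_pos: [0.5433, 0.3951, 0.1556]
tool_rot: [-3.141, -0.001, -2.856]
force: [0.2, -1.0, -1.0]
grip_width: 0.0138
grip_force: 30.0
t 10.35 pos [0.5435 0.3948 0.156 ] F [-0.68 -0.74 -0.81] travel [ -0.5   1.6 126. ] twist [-0.  -0.1 -0.1]
```

View pics/over.png

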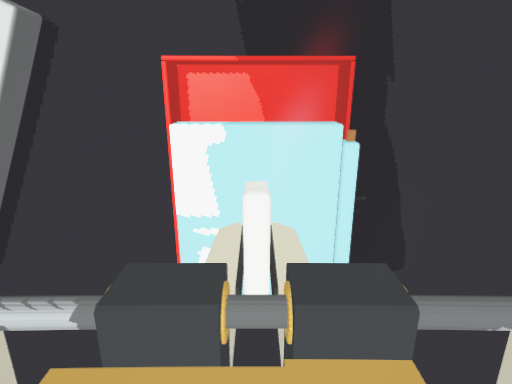

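The lid at (260,190) is square to the red tray, with its rail on the right. I'll shift 4 mm left and lower it.

```bash
python3 -m pendant '[{"travel":[0,-3,30],"twist":[0,0,0],"fingers":1},{"travel":[0,-3,60],"twist":[0,0,0],"fingers":1},{"travel":[0,-3,85],"twist":[0,0,0],"fingers":1},{"travel":[0,-3,105],"twist":[0,0,0],"fingers":1},{"travel":[0,-3,118],"twist":[0,0,0],"fingers":1},{"travel":[0,-3,124],"twist":[0,0,0],"fingers":1},{"travel":[0,-3,126],"twist":[0,0,0],"fingers":1},{"travel":[0,-3,126],"twist":[0,0,0],"fingers":1}]'
python3 -m pendant '[{"travel":[0,0,1],"twist":[0,0,0],"fingers":1},{"travel":[0,0,2],"twist":[0,0,0],"fingers":1},{"travel":[0,0,2.5],"twist":[0,0,0],"fingers":1},{"travel":[0,0,2.5],"twist":[0,0,0],"fingers":1}]'
```

```text
t: 11.15
tcp_pos: [0.5446, 0.3934, 0.0312]
tool_rot: [3.141, 0.001, -2.856]
force: [0.3, -0.0, -1.3]
grip_width: 0.0141
grip_force: 30.0
t: 11.55
tcp_pos: [0.5442, 0.3934, 0.0282]
tool_rot: [3.142, 0.0, -2.855]
force: [0.1, 0.6, -1.3]
grip_width: 0.0139
grip_force: 30.0
```

```bash
python3 -m pendant '[{"travel":[0,0,0.7],"twist":[0,0,0],"fingers":1},{"travel":[0,0,1.4],"twist":[0,0,0],"fingers":1},{"travel":[0,0,1.6],"twist":[0,0,0],"fingers":1},{"travel":[0,0,1.6],"twist":[0,0,0],"fingers":1}]'
python3 -m pendant '[{"travel":[0,0,0.4],"twist":[0,0,0],"fingers":1},{"travel":[0,0,0.8],"twist":[0,0,0],"fingers":1},{"travel":[0,0,0.8],"twist":[0,0,0],"fingers":1}]'
```

```text
t: 11.95
tcp_pos: [0.5441, 0.3934, 0.0264]
tool_rot: [-3.142, -0.0, -2.855]
force: [-1.2, -0.0, -0.8]
grip_width: 0.014
grip_force: 30.0
t: 12.25
tcp_pos: [0.5442, 0.3934, 0.0257]
tool_rot: [3.142, 0.0, -2.855]
force: [-0.1, -1.0, 0.3]
grip_width: 0.0137
grip_force: 30.0
```

The floor is reached at 25.7 mm as predicted. Releasing.

```bash
python3 -m pendant '[{"travel":[0,0,0],"twist":[0,0,0],"fingers":0.5},{"travel":[0,0,0],"twist":[0,0,0],"fingers":0.5},{"travel":[0,0,0],"twist":[0,0,0],"fingers":0.5},{"travel":[0,0,0],"twist":[0,0,0],"fingers":0.5},{"travel":[0,0,-15],"twist":[0,0,0],"fingers":0.5},{"travel":[0,0,-40],"twist":[0,0,0],"fingers":0.5},{"travel":[0,0,-90],"twist":[0,0,0],"fingers":0.5},{"travel":[0,0,-140],"twist":[0,0,0],"fingers":0.5},{"travel":[0,0,-180],"twist":[0,0,0],"fingers":0.5},{"travel":[0,0,-180],"twist":[0,0,0],"fingers":0.5},{"travel":[0,0,-180],"twist":[0,0,0],"fingers":0.5}]'
python3 -c "
from h import *
a=optics.grab_frame('wrist');b=optics.grab_frame('side')[60:316,100:441]
cv2.imwrite('pics/end.png',np.hstack([cv2.resize(a,(400,300)),cv2.resize(b,(400,300))]))"
```

```text
t: 13.35
tcp_pos: [0.5443, 0.3935, 0.2073]
tool_rot: [3.141, 0.002, -2.855]
force: [0.2, 0.1, 0.3]
grip_width: 0.0466
grip_force: 0.0
```

View pics/end.png

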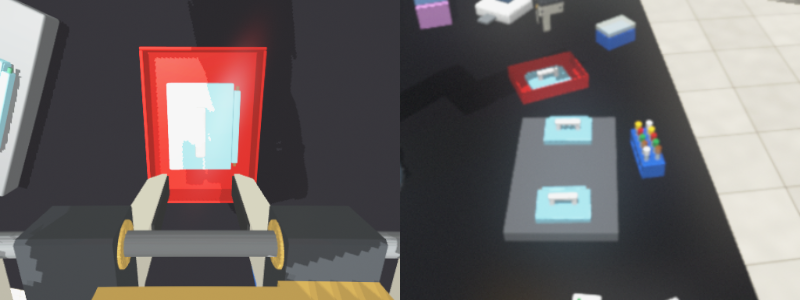

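The lid lies flat and centred in the tray at (203,125). The two sound lids and the bystanders are undisturbed, and the gripper is clear.

```bash
python3 -c "
from rig import ctrl
print(ctrl.sign_off())"
```

```text
the job is handed in; nothing more can be done
None
```

I found the middle lid to be the warped one (its far free corner sank about 2.6 mm under a light press), set it down flat in the red tray, and signed off at about 13.5 s; the left and right lids were never touched or pressed.

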